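# Cover the pan, then hold up the fullest tin

## Task

We are heating water for soup: put the loose lid squarely onto the saucepan on the hob so that it sits fully seated and level, and let go of it. Only then find out by feel which of the three identical closed tins of stock blocks is the heaviest, setting any lighter one that you lift back upright where it stood, and finish while still holding the heaviest tin upright and still in the gripper, about 15 cm above the worktop and touching nothing else. The lid stays on, the pan stays where it is, and the mug, mill and soap bottle are left alone.

Things in the scene. Friction and masses are not known exactly. Their poses are not given: they have to be found in the camera images.
- lid: Loose pan lid, at first lying right way up on the black worktop. Pale grey metal disc 152 mm diameter, 5 mm thick; under it a round step 120 mm diameter, 6 mm deep; on top a red upright knob, 22 mm diameter, 28 mm tall, to grip. Origin: centre of the step's underside; disc z 6 to 11 mm, knob z 11 to 39 mm. About 0.25 kg.
- pan: Open steel saucepan, loose on the 5 mm thick black glass hob. Outside diameter 140 mm, wall 4 mm, rim 85 mm above its underside; black handle along its own -x, out to 225 mm, top 74 mm high. Origin: centre of its underside. Lid seated: disc on the rim, step inside the mouth, lid origin 79 mm above pan origin. About 0.9 kg.
- tin_a: One of the three tins standing on the worktop. Closed, green, pale wooden top, 60 mm diameter throughout, 110 mm tall; origin: centre of its underside, z up. A solid block lies hidden inside. The three look alike; which is heaviest changes from start to start and must be felt: 0.15 to 0.65 kg, the heaviest at least 0.15 kg more than the others.
- tin_b: One of the three tins standing on the worktop. Closed, green, pale wooden top, 60 mm diameter throughout, 110 mm tall; origin: centre of its underside, z up. A solid block lies hidden inside. The three look alike; which is heaviest changes from start to start and must be felt: 0.15 to 0.65 kg, the heaviest at least 0.15 kg more than the others.
- tin_c: One of the three tins standing on the worktop. Closed, green, pale wooden top, 60 mm diameter throughout, 110 mm tall; origin: centre of its underside, z up. A solid block lies hidden inside. The three look alike; which is heaviest changes from start to start and must be felt: 0.15 to 0.65 kg, the heaviest at least 0.15 kg more than the others.
- mug: Blue mug, 80 mm across, 90 mm tall, origin at the centre of its underside. Bystander.
- mill: Dark wooden pepper mill, 52 mm across, 115 mm tall, origin at the centre of its underside. Bystander.
- soap: Green soap bottle, 60 mm across, 200 mm tall, origin at the centre of its underside. Bystander.
Things that resemble listed ones, but are neither listed nor needed, are in the scene too. What is shaped like the tin_a but purple or red is not meant.

How it is judged:
By the outcome, as a careful person would: the job done as asked, in the order asked, and still so for the second after the job is handed in, while the arm keeps its last pose, push and grip.
It also fails if it takes over 72 s, if anything falls off the work surface, if the arm or the gripper's body presses on something with over 40 N, if the wrist force passes 120 N, or if a joint passes its speed limit or range.

## Robot

A 6-joint arm with a two-finger parallel gripper is mounted at the origin on the work surface. World frame = base frame: x ahead of the robot, y to its left, z up, the work surface at z = 0. Lengths are in m, angles in rad, forces in N, time in s.
With the tool pointing down it reaches from about 0.35 to 0.8 m from the base axis. Payload 7.3 kg.
Tool frame: the origin (TCP) lies midway between the tips of the shut fingers; the grasp point (between the pads) lies ctrl.tcp_to_grasp behind it (ctrl.tcp_to_grasp is the distance from the TCP to the grasp point, in m); z points along the fingers, y is the line along which they close (so a half turn about z gives the same grasp; the last joint's range is limited). The gripper opens to 85 mm and grips with 20 to 120 N. Pads are 22 mm wide; open, the fingers measure 114 mm over their backs; the gripper's body (76 mm by 85 mm) begins 54 mm behind the grasp point. The pads swing forward as they close: fully open they stand 13 mm farther back than shut.
Start: joints at [1.016, 0.342, 1.524, -0, 1.275, -0.146], TCP at [0.209, 0.482, 0.231] pointing down, gripper open.
Joint ranges: [-2.53, 2.53], [-0.77, 2.02], [0.04, 2.7], [-1, 4.14], [0.28, 2.66], [-3.11, 3.11]. Speed limits (rad/s): [2.57, 2.57, 3.14, 3.14, 3.14, 3.14].

## Interface

Orientations are given as a rotation vector (axis times angle).
In Python, from workcell import ctrl, optics gives the robot as it stands. The module is installed in compiled form; this text tells all that it offers.
- The arm moves only by the tool jog_arm, never from a script. Its argument "deltas" is one flat list of numbers, 7 for each row, row after row: the turn, a rotation vector about the tool's x, y, z in degrees, then the shift along the tool's x, y, z in mm, then the finger opening in mm, from 0 to 85.4. In form: [wx, wy, wz, dx, dy, dz, claw, wx, wy, wz, dx, dy, dz, claw, ...]. A call has 1 to 12 rows; each row is the pose to reach, as a shift and turn from the pose commanded when the call began, along the tool's axes at that moment; what a row does not reach only later rows make up. A row lasts 1/8 s, in which the tool goes at most 62.5 mm and 10.7 degrees, less where a joint would pass 70% of its speed; a pose out of reach is approached as far as the arm can. A call with a gripper value outside its range is refused whole. The fingers move at their own pace and stop on an object; "squeeze" is the grip in N (left out, the last holds). Time passes only in rows, so rows that repeat a pose let the fingers close. It gives the time, the measured TCP pose, the force, the opening and the grip force at its end, in the units of the state.
- ctrl.state(): the state, without advancing time (a new reading comes with each control period).
- optics.capture(name): name is "scene" or "top" or "wrist"; returns (picture, depth): 384x512x3 uint8, blue, green, red; 384x512 float32, m along the optical axis (not along the pixel's ray), 0 where there is no reading.
- optics.calibration(name): a dict with "K" (3x3 intrinsics, pixels), "distortion" ([k1, k2, p1, p2, k3] as OpenCV has them; the pictures are not rectified), "xyz" and "orientation" of the camera in the world. Camera axes: x right, y down, z forward; pixel columns grow to the right and rows downward; lengths in m; the calibration is good to about 2 mm. A picture is of the moment at which its call begins: read the wrist's pose just before it. calibration takes no time and is no camera call; for the wrist camera it gives the pose at the moment of the call.
- ctrl.finish_job(): hands the job in; it is judged then, once.
The state is a dict: "t": time; "joint_pos": joint angles; "dq": joint speeds; "tau": joint torques, N m; "tcp_pos": TCP position; "orientation": TCP orientation; "ft_force": force on the tool from outside, world axes, zero at the start; "wrist_torque": the same for the moment, N m; "grip_width": opening from 0.0 (shut) to 1.0 (fully open); "gripper_force": force on a finger pad.
Only numpy, scipy, OpenCV 4.12 (cv2) and the standard library are available. Lean on these libraries where they do the work, as an engineer would, in place of code of your own. Each camera call takes 0.05 s, during which the arm holds its last target. There are 200 camera calls.

## Working session

There is one attempt and no reset: what is moved stays moved. The work goes in short steps, Python scripts to look and compute and a tool call to move; the robot and the scene stay as the last step left them, time stands still between calls to the robot, and variables do not carry over. Pictures are saved under pics/ and viewed, at most 10 in all, crops included, and the job is handed in when it is done.

Besides the shell and the picture viewer there is one more tool, called as name(argument=value, ...) on one line, values as JSON. jog_arm: Moves the arm, as the interface text tells. Its arguments: {"type":"object","properties":{"deltas":{"type":"array"},"squeeze":{"type":"number"}},"required":["deltas"]}

```bash
mkdir -p pics; cat > h.py <<'E'
import numpy as np, cv2
from scipy.spatial.transform import Rotation as R
from workcell import ctrl, optics
def cap(n,save=None):
    c=optics.calibration(n); im,d=optics.capture(n)
    if save: cv2.imwrite('pics/'+save,im)
    return im,d,c
def rays(c,uv):
    uv=np.asarray(uv,float).reshape(-1,1,2)
    p=cv2.undistortPoints(uv,np.array(c['K']),np.array(c['distortion'])).reshape(-1,2)
    return np.c_[p,np.ones(len(p))]
def rot(c):
    o=np.array(c['orientation']); return R.from_rotvec(o).as_matrix() if o.size==3 else o
def onplane(c,uv,z):
    r=rays(c,uv)@rot(c).T; o=np.array(c['xyz']); return o+r*((z-o[2])/r[:,2])[:,None]
def cloud(c,d):
    v,u=np.nonzero(d>0); r=rays(c,np.c_[u,v])*d[v,u][:,None]
    return u,v,r@rot(c).T+np.array(c['xyz'])
E
python3 - <<'E'
from h import *
s=ctrl.state(); print(s, ctrl.tcp_to_grasp)
for n in('top','scene'):
    im,d,c=cap(n,n+'1.png'); print(n,c['xyz'],c['orientation'],(d>0).mean())
a=cv2.imread('pics/top1.png')
E
```

```text
{'t': 0.0, 'joint_pos': array([ 1.01603502e+00,  3.42703844e-01,  1.52502812e+00, -6.23364532e-06,
        1.27540507e+00, -1.46018688e-01]), 'dq': array([ 0.00032663,  0.00033391,  0.00011979,  0.00147047,  0.00165093,
       -0.00171212]), 'tau': array([ 4.74585104e-04, -4.33680224e+01, -2.46019131e+01,  7.35078174e-05,
        7.76877219e-03,  1.41657779e-05]), 'tcp_pos': array([0.20843734, 0.48140474, 0.23063189]), 'orientation': array([-6.37481809e-01, -3.07569841e+00,  2.28133766e-03]), 'ft_force': array([ 0.15079424, -0.43162285,  0.05932676]), 'wrist_torque': array([0.0005612 , 0.00534322, 0.05125861]), 'gripper_force': 0.0, 'grip_width': 1.0036220682232135} 0.0187
top [0.35367261 0.13323932 1.00485008] [-2.1194962   2.09591557 -0.21409443] 0.9958394368489584
scene [1.16691618 0.09280673 0.83119089] [-1.85969314 -1.79483164  0.63762571] 0.9959360758463541
```

View pics/top1.png

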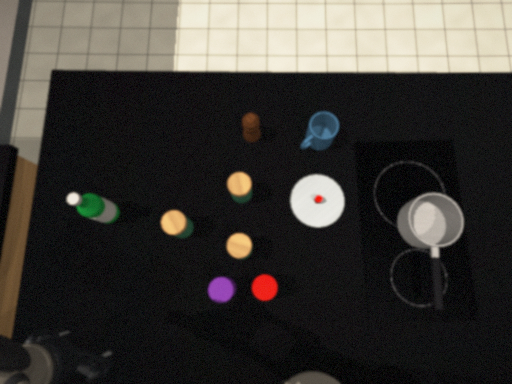

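View pics/scene1.png

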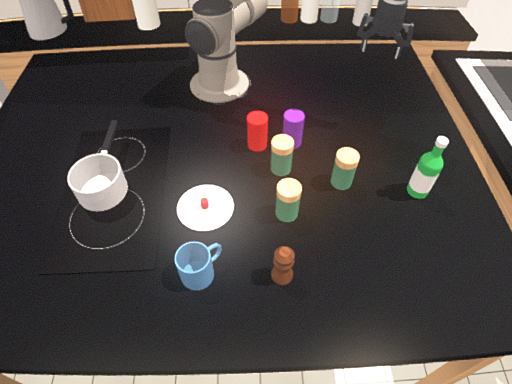

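The top view shows the wooden-topped tins at (239,184), (174,223) and (239,246), the lid knob at (319,199) and the pan mouth at (436,222) with its handle pointing down. The decoys are purple (221,290) and red (265,288), and the mug, mill and soap sit at (323,125), (251,122) and (90,205).

```bash
python3 - <<'E'
from h import *
im,d,c=cap('top')
hsv=cv2.cvtColor(im,cv2.COLOR_BGR2HSV)
u,v,P=cloud(c,d); Z=np.zeros(d.shape+(3,)); Z[v,u]=P
def comps(m,name,z,minA=60):
    n,l,st,ce=cv2.connectedComponentsWithStats(m.astype(np.uint8))
    for i in range(1,n):
        if st[i,4]<minA: continue
        cs,_=cv2.findContours((l==i).astype(np.uint8),0,cv2.CHAIN_APPROX_NONE)
        q=onplane(c,cs[0].reshape(-1,2),z); (x,y),r=cv2.minEnclosingCircle(q[:,:2].astype(np.float32))
        A=np.c_[2*q[:,:2],np.ones(len(q))]; s=np.linalg.lstsq(A,(q[:,:2]**2).sum(1),rcond=None)[0]
        print(name,ce[i].round(),st[i,4],'enc',round(x,4),round(y,4),round(r,4),'fit',s[:2].round(4),round(float(np.sqrt(s[2]+s[0]**2+s[1]**2)),4),'zmed',np.median(Z[l==i][:,2]).round(4))
H,S,V=cv2.split(hsv)
comps((H>8)&(H<25)&(S>70)&(V>140)&(Z[...,2]>.08)&(Z[...,2]<.14)&(Z[...,0]<.7),'tin',.11)
box=np.zeros(d.shape,bool); box[165:240,280:355]=1
m=(V>120)&box; comps(m,'lid',.011)
comps(box&((H<8)|(H>172))&(S>120),'knob',.039,8)
# pan: rim points by depth
x,y,z=Z[...,0],Z[...,1],Z[...,2]
for lo in(.078,.084):
  b=(z>lo)&(z<.105)&(np.indices(d.shape)[1]>385)&(np.indices(d.shape)[1]<475)&(np.indices(d.shape)[0]<255)&(np.indices(d.shape)[0]>180)
  comps(b,'rim',.09)
hd=(z>.05)&(z<.085)&(np.indices(d.shape)[1]>400)&(np.indices(d.shape)[1]<475)&(np.indices(d.shape)[0]>255)&(np.indices(d.shape)[0]<320)
print('handle',hd.sum(),Z[hd].mean(0), Z[hd].min(0),Z[hd].max(0))
tall={}
for nm,(uu,vv) in dict(mug=(330,122),mill=(251,120),soap=(75,200),purple=(221,290),red=(265,288)).items(): print(nm,Z[vv,uu].round(3))
s=ctrl.state(); print(rot(dict(orientation=s['orientation'])).round(3))
E
```

```text
tin [239. 184.] 421 enc 0.5799 0.1959 0.0309 fit [0.5798 0.1961] 0.0293 zmed 0.1087
tin [174. 222.] 446 enc 0.4774 0.3602 0.0306 fit [0.4777 0.36  ] 0.0293 zmed 0.109
tin [239. 245.] 455 enc 0.421 0.192 0.0302 fit [0.4209 0.192 ] 0.029 zmed 0.1092
lid [317. 200.] 2268 enc 0.5591 -0.0203 0.0776 fit [ 0.5591 -0.0203] 0.076 zmed 0.0099
knob [318. 199.] 48 enc 0.5562 -0.0204 0.0112 fit [ 0.5569 -0.0195] 0.0097 zmed 0.0379
rim [436. 219.] 448 enc 0.4948 -0.3099 0.0722 fit [ 0.4954 -0.3098] 0.0697 zmed 0.0873
rim [436. 219.] 318 enc 0.4952 -0.3112 0.071 fit [ 0.4958 -0.3109] 0.0676 zmed 0.0883
handle 558 [ 0.3373532  -0.30606127  0.07676709] [ 0.27168583 -0.32165334  0.06630636] [ 0.40246555 -0.29482135  0.08235962]
mug [ 0.779 -0.056  0.052]
mill [0.757 0.168 0.111]
soap [0.515 0.57  0.196]
purple [0.312 0.234 0.11 ]
red [0.318 0.126 0.104]
[[-0.918  0.397 -0.001]
 [ 0.397  0.918 -0.001]
 [ 0.    -0.001 -1.   ]]
```

jog_arm(deltas=[0, 0, -23.4, -519, -321, 0, 85, 0, 0, -23.4, -519, -321, 0, 85, 0, 0, -23.4, -519, -321, 0, 85, 0, 0, -23.4, -519, -321, 0, 85, 0, 0, -23.4, -519, -321, 0, 85, 0, 0, -23.4, -519, -321, 0, 85, 0, 0, -23.4, -519, -321, 0, 85, 0, 0, -23.4, -519, -321, 0, 85, 0, 0, -23.4, -519, -321, 0, 85, 0, 0, -23.4, -519, -321, 0, 85, 0, 0, -23.4, -519, -321, 0, 85, 0, 0, -23.4, -519, -321, 0, 85])

```text
t: 1.65
tcp_pos: [0.5568, -0.019, 0.2307]
orientation: [-0.002, -3.14, -0.001]
ft_force: [-0.5, 0.1, 0.5]
grip_width: 0.995
gripper_force: 0.0
```

```bash
cat > knob.py <<'E'
from h import *
s=ctrl.state(); print(s['t'],s['tcp_pos'].round(4),rot(s).round(3).tolist(),s['ft_force'].round(2),s['joint_pos'].round(2))
im,d,c=cap('wrist','w1.png')
H,S,V=cv2.split(cv2.cvtColor(im,cv2.COLOR_BGR2HSV))
m=(((H<8)|(H>172))&(S>120)&(V>60)).astype(np.uint8)
n,l,st,ce=cv2.connectedComponentsWithStats(m)
for i in range(1,n):
    if st[i,4]<100: continue
    print(ce[i].round(),st[i],np.median(d[l==i]).round(3))
u,v,P=cloud(c,d); Z=np.zeros(d.shape+(3,)); Z[v,u]=P
k=(m>0)&(Z[...,2]>.034)&(Z[...,2]<.045); q=Z[k]
print('knobtop',k.sum(),q.mean(0).round(4),((q.min(0)+q.max(0))/2).round(4),np.ptp(q,axis=0).round(4))
k=(Z[...,2]>.006)&(Z[...,2]<.02)&(V>100); q=Z[k]
print('disc',k.sum(),((q.min(0)+q.max(0))/2).round(4),np.ptp(q,axis=0).round(4))
E
python3 knob.py
```

```text
1.65 [ 0.5568 -0.019   0.2307] [[-1.0, 0.001, -0.001], [0.001, 1.0, 0.001], [0.001, 0.001, -1.0]] [-0.52  0.08  0.53] [-0.17  0.4   1.43  0.    1.31 -1.74]
[259. 164.] [251 154  17  20 260] 0.344
knobtop 239 [ 0.5602 -0.0223  0.0391] [ 0.5605 -0.0222  0.0378] [0.02   0.0192 0.0064]
disc 12749 [ 0.582  -0.1655  0.013 ] [0.4229 0.4369 0.0139]
```

jog_arm(deltas=[0, 0, 0, -2, -2, 60, 60, 0, 0, 0, -2, -2, 120, 50, 0, 0, 0, -2, -2, 180, 50, 0, 0, 0, -2, -2, 200, 50, 0, 0, 0, -2, -2, 215, 50, 0, 0, 0, -2, -2, 215, 50, 0, 0, 0, -2, -2, 215, 0, 0, 0, 0, -2, -2, 215, 0, 0, 0, 0, -2, -2, 215, 0, 0, 0, 0, -2, -2, 215, 0, 0, 0, 0, -2, -2, 215, 0, 0, 0, 0, -2, -2, 215, 0], squeeze=50)

```text
t: 3.2
tcp_pos: [0.5603, -0.0211, 0.0179]
orientation: [0.001, 3.139, -0.0]
ft_force: [0.0, 0.6, 6.5]
grip_width: 0.237
gripper_force: 49.0
```

jog_arm(deltas=[0, 0, 0, 0, 0, -10, 0, 0, 0, 0, 0, 0, -30, 0, 0, 0, 0, 0, 0, -80, 0, 0, 0, 0, 0, 0, -130, 0, 0, 0, 0, 0, 0, -165, 0, 0, 0, 0, 0, 0, -165, 0, 0, 0, 0, 0, 0, -165, 0])

```text
t: 4.08
tcp_pos: [0.5584, -0.021, 0.1801]
orientation: [-0.001, -3.139, -0.001]
ft_force: [0.6, -0.6, -2.5]
grip_width: 0.237
gripper_force: 49.2
```

```bash
python3 - <<'E'
from h import *
s=ctrl.state(); print(s['t'],s['tcp_pos'].round(4),rot(s).round(3).tolist(),s['ft_force'].round(2),s['grip_width'])
im,d,c=cap('scene','s2.png')
im,d,c=cap('wrist','w2.png')
a=np.vstack([cv2.imread('pics/s2.png')[60:290,:],im[:350]]);cv2.imwrite('pics/c2.png',a)
E
```

```text
4.075 [ 0.5584 -0.021   0.1801] [[-1.0, 0.001, -0.002], [0.001, 1.0, 0.0], [0.002, 0.0, -1.0]] [ 0.57 -0.64 -2.52] 0.23711885898843701
```

View pics/c2.png

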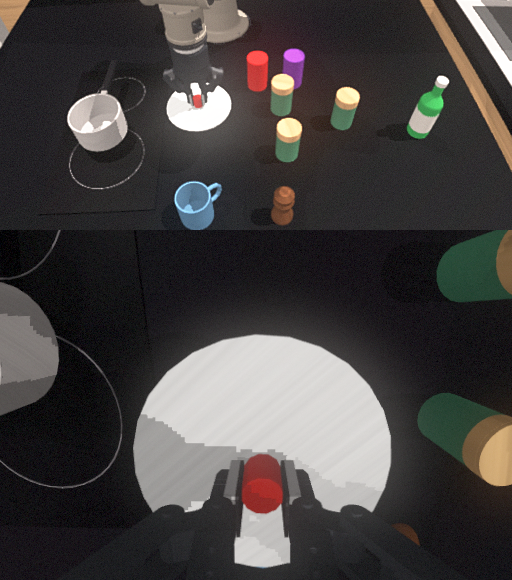

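The scene view shows the lid lifted at (198,107). In the wrist view the knob is between the pads at (262,485), and the disc looks level.

```bash
cat > lid.py <<'E'
from h import *
def lidfit(zlo,zhi,rad=.1):
    s=ctrl.state(); im,d,c=cap('wrist','wl.png'); t=s['tcp_pos']
    u,v,P=cloud(c,d); V=im.max(2)[v,u]; S=(im.max(2).astype(int)-im.min(2))[v,u]
    k=(V>90)&(S<40)&(P[:,2]>zlo)&(P[:,2]<zhi)&(np.hypot(P[:,0]-t[0],P[:,1]-t[1])<rad)&(v<320)
    for _ in range(3):
        q=P[k]; A=np.c_[q[:,:2]-t[:2],np.ones(len(q))]; p=np.linalg.lstsq(A,q[:,2],rcond=None)[0]
        r=P[:,2]-(np.c_[P[:,:2]-t[:2],np.ones(len(P))]@p); k=k&(abs(r)<.003)
    print('tcp',t.round(4),'plane slopes deg',np.degrees(p[:2]).round(2),'z at tcp',p[2].round(4),'n',k.sum())
    m=np.zeros(d.shape,np.uint8); m[v[k],u[k]]=1
    m=cv2.morphologyEx(m,cv2.MORPH_CLOSE,np.ones((7,7)))
    cs,_=cv2.findContours(m,0,cv2.CHAIN_APPROX_NONE); h=max(cs,key=cv2.contourArea).reshape(-1,2)
    h=h[(h[:,1]<250)]
    q=onplane(c,h,p[2])[:,:2]
    A=np.c_[2*q,np.ones(len(q))]; f=np.linalg.lstsq(A,(q**2).sum(1),rcond=None)[0]; R0=np.sqrt(f[2]+f[0]**2+f[1]**2)
    print('circle',f[:2].round(4),'r',R0.round(4),'n',len(q))
if __name__=='__main__':
    z=ctrl.state()['tcp_pos'][2]; lidfit(z-.03,z+.02)
E
python3 lid.py
```

```text
tcp [ 0.5582 -0.0209  0.1794] plane slopes deg [-0.34  0.12] z at tcp 0.1729 n 34516
circle [ 0.5347 -0.0211] r 0.0566 n 532
```

jog_arm(deltas=[0, 0, 0, 63, -289, 0, 0, 0, 0, 0, 63, -289, 0, 0, 0, 0, 0, 63, -289, 0, 0, 0, 0, 0, 63, -289, 0, 0, 0, 0, 0, 63, -289, 0, 0, 0, 0, 0, 63, -289, 0, 0, 0, 0, 0, 63, -289, 0, 0, 0, 0, 0, 63, -289, 0, 0])

```text
t: 5.22
tcp_pos: [0.4965, -0.3087, 0.1809]
orientation: [0.002, -3.141, -0.001]
ft_force: [0.9, -0.4, -1.2]
grip_width: 0.235
gripper_force: 49.5
```

```bash
python3 lid.py; python3 - <<'E'
from h import *
im,d,c=cap('scene','s3.png')
im2,_,_=cap('top','t3.png')
a=cv2.resize(im[110:240,30:200],None,fx=3,fy=3);b=cv2.resize(im2[160:310,360:490],None,fx=2.25,fy=2.6)
cv2.imwrite('pics/c3.png',np.hstack([a,b[:390,:290]]))
# pan rim from scene depth
u,v,P=cloud(c,d); k=(P[:,2]>.084)&(P[:,2]<.096)&(np.hypot(P[:,0]-.495,P[:,1]+.31)<.085); q=P[k][:,:2]
A=np.c_[2*q,np.ones(len(q))]; f=np.linalg.lstsq(A,(q**2).sum(1),rcond=None)[0]
print('rim',k.sum(),f[:2].round(4),np.sqrt(f[2]+f[0]**2+f[1]**2))
E
```

```text
tcp [ 0.4965 -0.3087  0.1809] plane slopes deg [-0.16  0.11] z at tcp 0.1743 n 34529
circle [ 0.4729 -0.3088] r 0.0565 n 533
rim 193 [ 0.4993 -0.3138] 0.06687443320795786
```

View pics/c3.png

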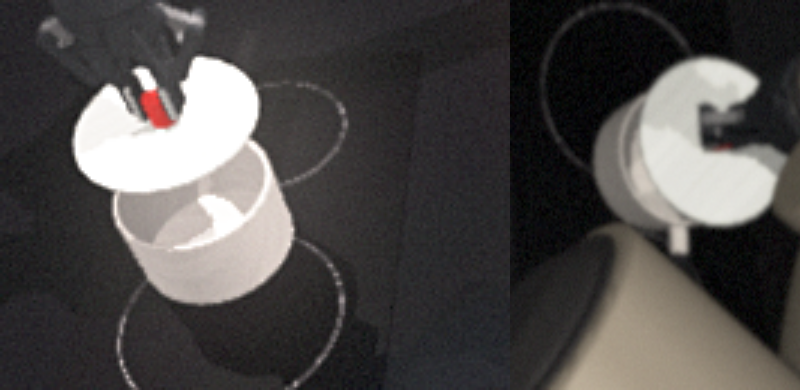

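The left crop shows the lid level above the pan, with the mouth in view below it. The right crop (top view) shows the lid over the pan, shifted outward only by its height. I'll pin down the pan rim from the earlier unobstructed pictures.

```bash
python3 - <<'E'
from h import *
for n,roi,(cu,cv) in(('top',(385,475,182,250),(436,220)),('scene',(60,135,145,215),(97,178))):
    im=cv2.imread(f'pics/{n}1.png'); c=optics.calibration(n); V=im.max(2)
    m=np.zeros(V.shape,np.uint8); u0,u1,v0,v1=roi; m[v0:v1,u0:u1]=(V[v0:v1,u0:u1]>75)
    m=cv2.morphologyEx(m,cv2.MORPH_OPEN,np.ones((3,3)))
    cs,_=cv2.findContours(m,0,cv2.CHAIN_APPROX_NONE); h=max(cs,key=cv2.contourArea).reshape(-1,2)
    q=onplane(c,h,.09)[:,:2]; cam=np.array(c['xyz'])[:2]; ctr=np.array([.495,-.31])
    dirn=(ctr-cam)/np.linalg.norm(ctr-cam)
    for it in range(6):
        w=q-ctr; k=(w@dirn>.01)&(abs(np.hypot(*w.T)-.07)<.006)&(h[:,0]>u0+1)&(h[:,0]<u1-2)&(h[:,1]<v1-2)
        # fixed radius fit
        e=q[k]; dd=e-ctr; r=np.hypot(*dd.T); J=dd/r[:,None]; ctr=ctr+np.linalg.lstsq(J,r-.0705,rcond=None)[0]
    print(n,k.sum(),ctr.round(4),(r-.0705).std().round(4))
E
```

```text
top 70 [ 0.4963 -0.3123] 0.0008
scene 55 [ 0.4965 -0.3147] 0.0011
```

jog_arm(deltas=[0, 0, 0, 0, -3.5, 30, 0, 0, 0, 0, 0, -3.5, 55, 0, 0, 0, 0, 0, -3.5, 64, 0, 0, 0, 0, 0, -3.5, 69, 0, 0, 0, 0, 0, -3.5, 72, 0, 0, 0, 0, 0, -3.5, 75, 0, 0, 0, 0, 0, -3.5, 75, 0, 0, 0, 0, 0, -3.5, 75, 0])

```text
t: 6.38
tcp_pos: [0.4963, -0.3137, 0.1066]
orientation: [0.001, 3.141, -0.0]
ft_force: [0.6, -0.3, -1.9]
grip_width: 0.235
gripper_force: 49.6
```

jog_arm(deltas=[0, 0, 0, 0, 0, 2, 0, 0, 0, 0, 0, 0, 3.5, 0, 0, 0, 0, 0, 0, 5, 0, 0, 0, 0, 0, 0, 5, 0, 0, 0, 0, 0, 0, 5, 0])

```text
t: 7.0
tcp_pos: [0.4962, -0.3136, 0.1019]
orientation: [0.001, 3.141, -0.0]
ft_force: [-2.1, 2.4, 5.5]
grip_width: 0.24
gripper_force: 50.2
```

jog_arm(deltas=[0, 0, 0, 0, 0, 0, 50, 0, 0, 0, 0, 0, 0, 50, 0, 0, 0, 0, 0, 0, 50, 0, 0, 0, 0, 0, 0, 50, 0, 0, 0, 0, 0, -15, 50, 0, 0, 0, 0, 0, -45, 50, 0, 0, 0, 0, 0, -100, 60, 0, 0, 0, 0, 0, -140, 85, 0, 0, 0, 0, 0, -140, 85])

```text
t: 8.12
tcp_pos: [0.4976, -0.3147, 0.2464]
orientation: [0.0, 3.135, -0.009]
ft_force: [-0.1, -0.7, -0.2]
grip_width: 0.996
gripper_force: 0.0
```

```bash
python3 - <<'E'
from h import *
s=ctrl.state(); print(s['tcp_pos'].round(4),s['ft_force'].round(2))
im,d,c=cap('wrist','w4.png'); u,v,P=cloud(c,d)
V=im.max(2)[v,u]; S=(im.max(2).astype(int)-im.min(2))[v,u]
t=np.array([.4962,-.313])
k=(V>90)&(S<40)&(P[:,2]>.085)&(P[:,2]<.105)&(np.hypot(*(P[:,:2]-t).T)<.078)
q=P[k];A=np.c_[q[:,:2]-t,np.ones(len(q))];p=np.linalg.lstsq(A,q[:,2],rcond=None)[0]
print('slopes',np.degrees(p[:2]).round(2),'z',p[2].round(4),k.sum())
im3,d,c=cap('scene','s4.png')
b=cv2.resize(im3[110:240,30:160],None,fx=2.95,fy=2.95)
cv2.imwrite('pics/c4.png',np.hstack([im[:383,:400],b[:383]]))
E
```

```text
[ 0.4976 -0.3147  0.2464] [-0.08 -0.74 -0.24]
slopes [-0.06  0.05] z 0.0954 14926
```

View pics/c4.png

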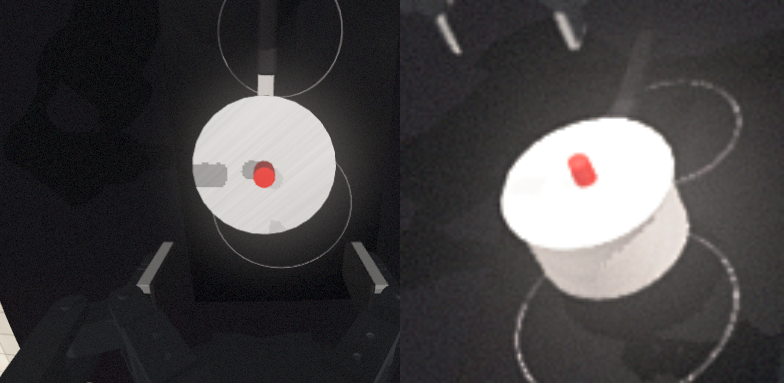

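The lid sits centred on the pan, with the knob at (263,175) in the wrist view. The disc is level to 0.1° with its top at 95 mm, so it is seated. Next are the tins.

jog_arm(deltas=[0, 0, 0, 77, 506, 0, 85, 0, 0, 0, 77, 506, 0, 85, 0, 0, 0, 77, 506, 0, 85, 0, 0, 0, 77, 506, 0, 85, 0, 0, 0, 77, 506, 0, 85, 0, 0, 0, 77, 506, 0, 85, 0, 0, 0, 77, 506, 0, 85, 0, 0, 0, 77, 506, 0, 85, 0, 0, 0, 77, 506, 0, 85, 0, 0, 0, 77, 506, 0, 85, 0, 0, 0, 77, 506, 0, 85])

```text
t: 9.6
tcp_pos: [0.4196, 0.1911, 0.2409]
orientation: [-0.003, -3.141, 0.001]
ft_force: [-0.2, -0.6, 0.4]
grip_width: 0.997
gripper_force: 0.0
```

```bash
cat > tin.py <<'E'
from h import *
s=ctrl.state(); print(s['t'],s['tcp_pos'].round(4),s['ft_force'].round(2),s['orientation'].round(3),s['tau'].round(2))
im,d,c=cap('wrist','wt.png'); u,v,P=cloud(c,d)
H,S,V=[a[v,u] for a in cv2.split(cv2.cvtColor(im,cv2.COLOR_BGR2HSV))]
k=(P[:,2]>.100)&(P[:,2]<.118)&(H>5)&(H<28)&(S>60)
m=np.zeros(d.shape,np.uint8); m[v[k],u[k]]=1
cs,_=cv2.findContours(m,0,cv2.CHAIN_APPROX_NONE)
for h in cs:
    if cv2.contourArea(h)<300: continue
    q=onplane(c,h.reshape(-1,2),.11)[:,:2]
    A=np.c_[2*q,np.ones(len(q))]; f=np.linalg.lstsq(A,(q**2).sum(1),rcond=None)[0]
    print('tin',f[:2].round(4),np.sqrt(f[2]+f[0]**2+f[1]**2).round(4))
E
python3 tin.py
```

```text
9.6 [0.4196 0.1911 0.2409] [-0.22 -0.57  0.45] [-3.000e-03 -3.141e+00  1.000e-03] [ 7.300e-01 -3.631e+01 -2.433e+01  4.000e-02  1.000e-02 -0.000e+00]
tin [0.5778 0.1954] 0.0253
tin [0.4799 0.3553] 0.0291
```

jog_arm(deltas=[0, 0, 0, -1, 1, 60, 85, 0, 0, 0, -1, 1, 120, 85, 0, 0, 0, -1, 1, 165, 85, 0, 0, 0, -1, 1, 185, 85, 0, 0, 0, -1, 1, 185, 85, 0, 0, 0, -1, 1, 185, 40, 0, 0, 0, -1, 1, 185, 40, 0, 0, 0, -1, 1, 185, 40, 0, 0, 0, -1, 1, 185, 40, 0, 0, 0, -1, 1, 185, 40], squeeze=60)

```text
t: 10.9
tcp_pos: [0.4215, 0.1932, 0.0579]
orientation: [0.0, 3.138, 0.0]
ft_force: [-0.6, -4.9, 7.0]
grip_width: 0.701
gripper_force: 64.0
```

jog_arm(deltas=[0, 0, 0, 0, 0, -15, 40, 0, 0, 0, 0, 0, -40, 40, 0, 0, 0, 0, 0, -50, 40, 0, 0, 0, 0, 0, -50, 40, 0, 0, 0, 0, 0, -50, 40, 0, 0, 0, 0, 0, -50, 40, 0, 0, 0, 0, 0, -50, 40, 0, 0, 0, 0, 0, -50, 40])

```text
t: 11.9
tcp_pos: [0.4203, 0.1934, 0.1061]
orientation: [-0.001, -3.141, 0.0]
ft_force: [0.1, 1.2, -6.4]
grip_width: 0.7
gripper_force: 66.6
```

```bash
cat > weigh.py <<'E'
from h import *
F=[]
for i in range(8):
    s=ctrl.state(); F.append(s['ft_force']); optics.capture('top')
F=np.array(F); print(s['t'],s['tcp_pos'].round(4),s['orientation'].round(4),F.mean(0).round(2),F.std(0).round(2),'kg',(-F[:,2].mean()/9.81).round(3),s['grip_width'],s['wrist_torque'].round(3))
E
python3 weigh.py
```

```text
12.25 [0.4204 0.1935 0.1063] [5.0000e-04 3.1415e+00 1.0000e-04] [ 0.11  0.16 -6.13] [0.44 0.56 0.41] kg 0.625 0.7019059678958547 [ 0.051  0.02  -0.009]
```

0.625 kg is close to the 0.65 kg maximum. Any heavier tin would have to weigh at least 0.775 kg, which is not allowed, so this should be the heaviest. I'll raise it to 15 cm and weigh it again to confirm.

jog_arm(deltas=[0, 0, 0, 0, 0, -30, 40, 0, 0, 0, 0, 0, -65, 40, 0, 0, 0, 0, 0, -90, 40, 0, 0, 0, 0, 0, -101, 40, 0, 0, 0, 0, 0, -101, 40, 0, 0, 0, 0, 0, -101, 40, 0, 0, 0, 0, 0, -101, 40, 0, 0, 0, 0, 0, -101, 40])

```text
t: 13.3
tcp_pos: [0.4202, 0.1934, 0.2067]
orientation: [-0.001, -3.14, 0.0]
ft_force: [0.4, 0.4, -6.0]
grip_width: 0.704
gripper_force: 67.9
```

```bash
python3 weigh.py; python3 weigh.py; python3 - <<'E'
from h import *
im,d,c=cap('scene','s5.png'); u,v,P=cloud(c,d)
H,S,V=[a[v,u] for a in cv2.split(cv2.cvtColor(im,cv2.COLOR_BGR2HSV))]
k=(H>60)&(H<95)&(S>80)&(V>30)&(np.hypot(P[:,0]-.42,P[:,1]-.193)<.045)
print('green z range',np.percentile(P[k][:,2],[0,2,50,98,100]).round(3),k.sum())
E
```

```text
13.65 [0.4204 0.1935 0.2073] [6.0000e-04 3.1415e+00 2.0000e-04] [ 0.09 -0.05 -5.53] [0.43 0.54 0.43] kg 0.563 0.7028050985850101 [ 0.031 -0.048  0.005]
14.05 [0.4204 0.1935 0.2073] [6.0000e-04 3.1416e+00 2.0000e-04] [-0.12 -0.17 -5.54] [0.39 0.44 0.4 ] kg 0.565 0.6978805051805326 [-0.025  0.012  0.01 ]
green z range [0.154 0.155 0.19  0.225 0.226] 21
```

View pics/s5.png

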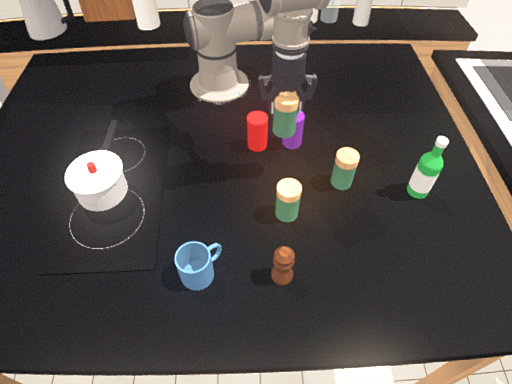

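The scene shows the lid on the pan at (97,180), and the tin held upright and clear of everything at (285,115). The two weighings, 0.625 and 0.565 kg, differ a little. I have an empty-gripper torque reading 34 mm higher, so I'll compare against that.

jog_arm(deltas=[0, 0, 0, 1, -2.4, -15, 40, 0, 0, 0, 1, -2.4, -28, 40, 0, 0, 0, 1, -2.4, -34, 40, 0, 0, 0, 1, -2.4, -34, 40, 0, 0, 0, 1, -2.4, -34, 40, 0, 0, 0, 1, -2.4, -34, 40, 0, 0, 0, 1, -2.4, -34, 40, 0, 0, 0, 1, -2.4, -34, 40, 0, 0, 0, 1, -2.4, -34, 40, 0, 0, 0, 1, -2.4, -34, 40])

```text
t: 15.4
tcp_pos: [0.4194, 0.191, 0.2413]
orientation: [0.001, 3.142, 0.0]
ft_force: [-0.3, 0.0, -6.4]
grip_width: 0.697
gripper_force: 67.9
```

```bash
python3 weigh.py; python3 -c "
from h import *
s=ctrl.state();print(s['tcp_pos'].round(4),s['tau'].round(3),s['dq'].round(4)); print((abs(s['tau'][1])-36.31)/(9.81*np.hypot(*s['tcp_pos'][:2])))"
```

```text
15.75 [0.4194 0.1911 0.2413] [6.0000e-04 3.1416e+00 2.0000e-04] [-0.06  0.32 -5.74] [0.32 0.44 0.46] kg 0.585 0.697656468286485 [-0.017 -0.011 -0.011]
[0.4194 0.1911 0.2413] [ 2.0000e-03 -3.8939e+01 -2.6369e+01 -4.0000e-03 -6.0000e-03  0.0000e+00] [ 0.0004  0.0003 -0.0005 -0.0005 -0.0001 -0.0005]
0.5813651456110437
```

Joint torque gives 0.581 kg and the wrist gives 0.585 kg. Both are above the 0.50 kg needed to rule out a heavier tin, since 0.15 kg more would exceed 0.65 kg. I'll return to 15 cm and hand in.

jog_arm(deltas=[0, 0, 0, 0, 0, 12, 40, 0, 0, 0, 0, 0, 26, 40, 0, 0, 0, 0, 0, 34, 40, 0, 0, 0, 0, 0, 34, 40, 0, 0, 0, 0, 0, 34, 40, 0, 0, 0, 0, 0, 34, 40, 0, 0, 0, 0, 0, 34, 40, 0, 0, 0, 0, 0, 34, 40])

```text
t: 16.8
tcp_pos: [0.4194, 0.1911, 0.2074]
orientation: [0.001, 3.141, 0.0]
ft_force: [0.5, 0.1, -5.4]
grip_width: 0.7
gripper_force: 67.9
```

```bash
python3 -c "
from h import *
s=ctrl.state();print(s['tcp_pos'].round(4),s['grip_width'],abs(s['dq']).max()); print(ctrl.finish_job())"
```

```text
[0.4194 0.1911 0.2074] 0.7003751760281194 0.0013453450663933465
the job is handed in; nothing more can be done
None
```

The job is handed in: the lid is seated level on the pan and released, and the arm is holding a tin of about 0.58 kg upright 15 cm above the worktop; I lifted only that one, since a heavier tin would have to exceed the 0.65 kg limit.

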